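Put the washing things away on a clinic counter

ROBOT

A 6-joint arm with a two-finger parallel gripper is mounted at the origin on the work surface. World frame = base frame: x ahead of the robot, y to its left, z up, the work surface at z = 0. Lengths are in m, angles in degrees, forces in N, time in s.
With the tool pointing down it reaches from about 0.375 to 0.75 m from the base axis. Payload 9 kg.
Tool frame: the origin (TCP) lies midway between the tips of the shut fingers; the grasp point (between the pads) lies bot.grasp_offset behind it (bot.grasp_offset is the distance from the TCP to the grasp point, in m); z points along the fingers, y is the line along which they close (so a half turn about z gives the same grasp; the last joint's range is limited). The gripper opens to 85 mm and grips with 20 to 120 N. Pads are 22 mm wide; open, the fingers measure 114 mm over their backs; the gripper's body (76 mm by 85 mm) begins 54 mm behind the grasp point. The pads swing forward as they close: fully open they stand 13 mm farther back than shut.
Start: joints at [51.469, 5.964, 5.575, 89.605, 0, 77.527], TCP at [0.264, 0.539, 0.231] pointing down, gripper open.
Joint ranges: [-171.21, 171.21], [-48.23, 106.86], [-62.78, 66.21], [-105.2, 120.99], [-86.42, 89.51], [-180, 180]. Speed limits (degrees/s): [127.2, 127.2, 147.25, 180, 180, 180].

INTERFACE

Orientations are given as [roll, pitch, yaw] about the fixed x, y, z axes, in that order (R = Rz(yaw) Ry(pitch) Rx(roll)).
In Python, from plant import bot gives the robot as it stands. The module is installed in compiled form; this text tells all that it offers.
- The arm moves only by the tool play_rows, never from a script. Its argument "series" is a list of rows, each an object of numbers: "dx", "dy", "dz": the shift along the tool's x, y, z in units of 0.02 m (1.0 is 0.02 m); "twist": the turn about the tool's z in units of 8 degrees (1.0 is 8 degrees); "hand": the opening, from -1 (shut) to 1 (fully open). In form: [{"dx": .., "dy": .., "dz": .., "twist": .., "hand": ..}, ...]. A call has 1 to 5 rows; each row shifts and turns the commanded pose from where the row before left it, along the tool's axes as they then stand; what a row does not reach is not made up. A row lasts 1/8 s, in which the tool goes at most 62.5 mm and 10.7 degrees, less where a joint would pass 70% of its speed; a pose out of reach is approached as far as the arm can. A call with a number of a shift or a turn outside -1 to 1 is refused whole. A call with a gripper value outside its range is refused whole. The fingers move at their own pace and stop on an object; the grip force is fixed at half the most. Time passes only in rows, so rows that do not move let the fingers close. It gives the time, the measured TCP pose, the force, the opening and the grip force at its end, in the units of the state.
- bot.sense(): the state, without advancing time (a new reading comes with each control period).
- bot.capture(name): name is "side" or "top"; returns a dict with "frame" (384x512x3 uint8, blue, green, red), "depth" (384x512 float32, m along the optical axis (not along the pixel's ray), 0 where there is no reading), "intrinsics" (3x3 intrinsics, pixels), "camera_from_world" (4x4, takes a point from world to camera coordinates). Camera axes: x right, y down, z forward; pixel columns grow to the right and rows downward; lengths in m; the calibration is good to about 2 mm. A picture is of the moment at which its call begins.
- bot.finish_job(): hands the job in; it is judged then, once.
The state is a dict: "time_s": time; "q": joint angles; "qd": joint speeds; "joint_efforts": joint torques, N m; "position": TCP position; "eef_rot": TCP orientation; "ft_force": force on the tool from outside, world axes, zero at the start; "moment": the same for the moment, N m; "opening": finger opening in m; "grip_force": force on a finger pad.
Only numpy, scipy, OpenCV 4.12 (cv2) and the standard library are available. Lean on these libraries where they do the work, as an engineer would, in place of code of your own. Each camera call takes 0.05 s, during which the arm holds its last target. There are 200 camera calls.

TASK

Tidy the treatment counter after a dog's bath: stand the tall white bottle and the squat white jar on the low oak riser, one in the middle of each bare rubber mat (either way round), setting them down upright and gently without dropping or tipping them, and hang the steel mug by its handle on the hook stand. Leave everything else standing where it is.

Things in the scene. Friction and masses are not known exactly. Their poses are not given: they have to be found in the camera images.
- bottle: Tall white plastic bottle with a grey screw cap, the tallest thing in the row nearest the robot: 180 mm high, body 60 mm in diameter up to 115 mm, shoulder narrowing to the cap; cap 32 mm in diameter from 143 to 180 mm above the base, a good grip from above. About 0.35 kg. Origin: centre of the underside, z up.
- jar: Squat white ceramic jar with a closed steel lid (rigidly fixed): 100 mm high, 64 mm in diameter, lid 62 mm in diameter from 73 mm up. About 0.3 kg. Origin: centre of the underside, z up.
- mug: Open steel mug, 100 mm high, 62 mm in diameter, walls 3 mm, 0.15 kg, with a square side handle of 8 mm bar in its own y-z plane on its +y side: bar centrelines 85 mm (upper) and 20 mm (lower) above the base and 72 mm out from the mug's axis. Grip from above across its own x. Let go on the hook it swings freely for a while (that is fine) and hangs aslant. Origin: centre of the underside.
- mug_loop (a point): Centre of the mug's handle opening: 50 mm from the mug's axis along its +y, 52.5 mm above its base. The opening is 57 mm high and reaches from the wall (31 mm) to 68 mm from the axis.
- hook: Fixed steel hook stand: round base 120 mm wide, 12 mm thick; 8 mm post up to 204 mm; at its top an 8 mm round arm along the stand's own -x: level (centreline 200 mm above the counter) to 75 mm out, then turned up to a tip centred 87 mm out and 218 mm high (its rounded end reaches 91 mm out and 222 mm high). Origin: centre of the underside, z up.
- hook_seat (a point): Point on the centreline of the hook's level arm, 40 mm out from the post, 200 mm above the counter; a handle hangs here.
- riser: Fixed oak riser (low shelf) on the counter, open below: 140 mm deep (own x), 380 mm long (own y), top 70 mm above the counter. Three places along its own y, at -120, 0 and 120 mm: two have a bare rubber mat each, one the tin, in any order. Origin: centre of the underside.
- mat_a: Round flat black rubber mat fixed on the riser, 100 mm in diameter, 4 mm thick. Origin: centre of its underside, on the riser's top (70 mm above the counter).
- mat_b: The second, identical mat on the riser. Origin as for the first.
- tin: Bystander: steel tin standing on the riser, 68 mm in diameter, 70 mm high. Origin: centre of the underside.
- amber: Bystander in the row nearest the robot beside the bottle and the jar: small amber glass bottle with black cap, 54 mm in diameter, 115 mm high. Origin: centre of the underside.
- beaker: Bystander: steel cup without handle, 64 mm in diameter, 85 mm high. Origin: centre of the underside.
- clipper: Bystander: black hair clipper lying flat, 170 x 46 x 36 mm, long along its own x. Origin: underside.
- brush: Bystander: hand brush lying along its own x, about 200 mm long. Origin: underside.
Mind the look-alikes: they are no part of the job. Leave any yellow look-alike of the mug alone. What is shaped like the jar but green is not meant.

How it is judged:
By the outcome, as a careful person would: the job done as asked, in the order asked, and still so for the second after the job is handed in, with the robot touching nothing.
It also fails if it takes over 67 s, if anything falls off the work surface, if the arm or the gripper's body presses on something with over 40 N, if the wrist force passes 120 N, or if a joint passes its speed limit or range.

## Working session

There is one attempt and no reset: what is moved stays moved. The work goes in short steps, Python scripts to look and compute and a tool call to move; the robot and the scene stay as the last step left them, time stands still between calls to the robot, and variables do not carry over. Pictures are saved under pics/ and viewed, at most 10 in all, crops included, and the job is handed in when it is done.

Besides the shell and the picture viewer there is one more tool, called after "Emit:" as name(argument=value, ...), one argument or row to a line, values as JSON. play_rows: Moves the arm, as the interface text tells. Its arguments: {"type":"object","properties":{"series":{"type":"array"}},"required":["series"]}

```bash
mkdir -p pics; cat > h.py <<'E'
import numpy as np,cv2
from plant import bot
def cap(n):
    c=bot.capture(n); return c
def pts(c):
    d=c["depth"];K=c["intrinsics"];v,u=np.indices(d.shape)
    P=np.stack([(u-K[0,2])/K[0,0]*d,(v-K[1,2])/K[1,1]*d,d,np.ones_like(d)],-1)
    W=P@np.linalg.inv(c["camera_from_world"]).T
    W=W[...,:3].copy(); W[d<=0]=np.nan
    return W
E
python3 - <<'E'
from h import *
import pickle
S={n:cap(n) for n in("side","top")}
pickle.dump(S,open("s0.pkl","wb"))
for n in S: cv2.imwrite(f"pics/{n}0.png",cv2.resize(S[n]["frame"],(768,576))); print(n,S[n]["intrinsics"].round(1).tolist(),np.linalg.inv(S[n]["camera_from_world"]).round(3).tolist())
s=bot.sense();print(s,bot.grasp_offset)
E
```

```text
side [[353.2, 0.0, 250.6], [0.0, 353.2, 189.1], [0.0, 0.0, 1.0]] [[0.923, -0.223, 0.314, 0.196], [-0.385, -0.583, 0.716, -0.781], [0.023, -0.781, -0.624, 0.787], [0.0, 0.0, 0.0, 1.0]]
top [[439.1, 0.0, 257.3], [0.0, 439.1, 194.3], [0.0, 0.0, 1.0]] [[-0.003, -0.996, 0.093, 0.419], [-1.0, 0.004, 0.006, -0.041], [-0.007, -0.093, -0.996, 1.298], [0.0, 0.0, 0.0, 1.0]]
{'time_s': 0.1, 'q': array([5.14679184e+01, 5.99670426e+00, 5.53091998e+00, 8.96055706e+01,
       1.03691512e-03, 7.75285355e+01]), 'qd': array([ 0.06778446, -0.12797966,  0.14109685,  0.04180634, -0.04378381,
       -0.07269765]), 'joint_efforts': array([ 5.40079898e-03, -5.58207715e+01,  5.04720497e+01,  1.30334299e-02,
       -2.78928237e-04, -5.72736576e-05]), 'position': array([0.26336481, 0.53876495, 0.23057898]), 'eef_rot': array([-1.79930553e+02, -1.64217772e-02,  1.53939372e+02]), 'ft_force': array([0.09020814, 0.56123021, 0.16831471]), 'moment': array([-0.06355928, -0.02567147,  0.00732587]), 'grip_force': 0.0, 'opening': 0.08530260710617454} 0.0187
```

View pics/side0.png

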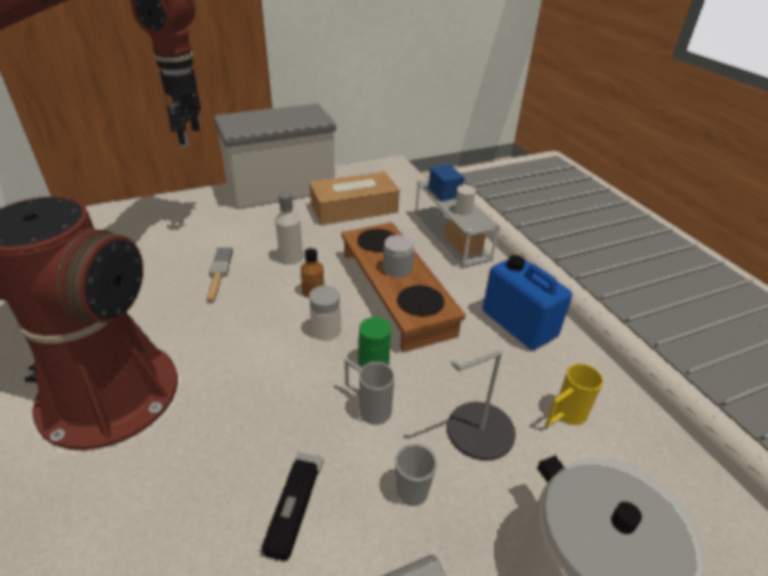

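View pics/top0.png

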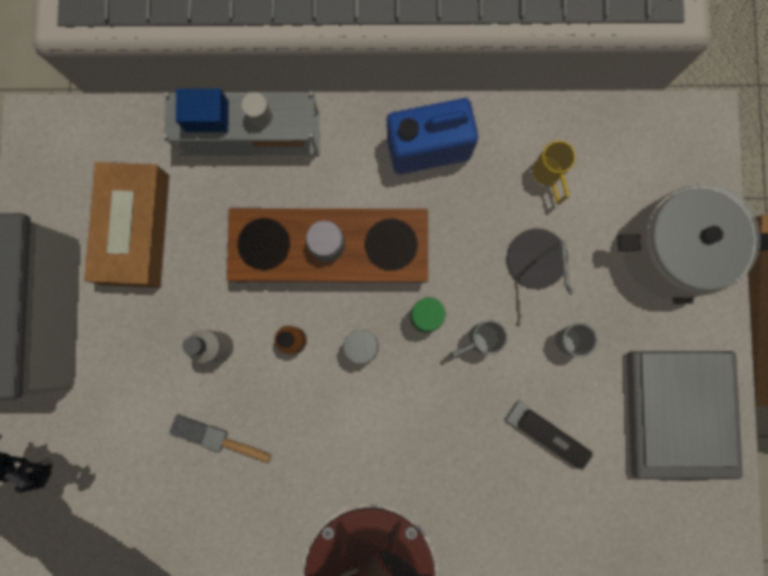

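Candidates (768x576 pictures, side / top):
- **Bottle:** white with grey cap at (288,235) / (200,345). The small white item on the far wire shelf at (465,200) / (255,105) and the amber bottle at (312,275) / (290,340) are not it.
- **Jar:** white with steel lid at (325,312) / (361,347). Green look-alike at (375,343) / (428,315), and the tin on the riser at (398,255) / (324,240).
- **Mug:** steel with handle at (375,390) / (488,338). The yellow mug at (580,395) and the handleless beaker at (413,475) are not it.
- **Hook:** post at (490,400) / (565,260).

```bash
python3 - <<'E'
from h import *
import pickle
S=pickle.load(open("s0.pkl","rb"))
W={n:pts(S[n]) for n in S}
T=W["top"];print("counter z top",np.nanmedian(T[230:300,200:300,2]), "side",np.nanmedian(W["side"][330:370,100:160,2]))
# coarse positions from top px (512 scale), then top-face circles in both clouds
for n,(u,v) in dict(bottle=(130,232),jar=(240,232),green=(285,210),mug=(325,226),beaker=(384,228),amber=(191,228),tin=(216,160),yellow=(372,104)).items():
    b=T[v-14:v+15,u-14:u+15].reshape(-1,3);b=b[~np.isnan(b[:,0])];zt=np.percentile(b[:,2],97);c=b[b[:,2]>zt-.008]
    m=np.median(c,0)
    out=[n,"zt",round(float(zt),3)]
    for k in W:
        P=W[k].reshape(-1,3);r=np.hypot(*(P[:,:2]-m[:2]).T)
        sel=P[(r<.055)&(abs(P[:,2]-zt)<.007)]
        if len(sel)>5:
            (cx,cy),R=cv2.minEnclosingCircle(sel[:,:2].astype(np.float32)); out+= [k,len(sel),round(cx,4),round(cy,4),"R",round(R,4),"z",round(float(np.median(sel[:,2])),4), "mean",sel[:,:2].mean(0).round(4).tolist()]
    print(*out)
# mats / riser: dark pixels at riser height
for k in W:
    f=S[k]["frame"].astype(int);P=W[k]
    z=P[...,2];reg=(z>.055)&(z<.09)&(abs(P[...,0]-.5)<.25)&(abs(P[...,1])<.35)
    dark=(reg&(f.max(-1)<50)).astype(np.uint8)
    nn,l,st,ce=cv2.connectedComponentsWithStats(dark)
    for i in range(1,nn):
        if st[i,4]>150:
            q=P[l==i];(cx,cy),R=cv2.minEnclosingCircle(q[:,:2].astype(np.float32));print(k,"dark",ce[i].round(),st[i,4],round(cx,4),round(cy,4),round(R,4),np.median(q,0).round(4))
    hsv=cv2.cvtColor(S[k]["frame"],cv2.COLOR_BGR2HSV)
# riser
P=T;z=P[...,2];reg=(z>.062)&(z<.082);reg[:130]=0;reg[200:]=0;reg[:,:145]=0;reg[:,295:]=0
q=P[reg];print("riser",cv2.minAreaRect(q[:,:2].astype(np.float32)*1000),np.median(q[:,2]))
# hook
for k in W:
    P=W[k].reshape(-1,3);q=P[(P[:,2]>.17)&(P[:,2]<.24)&(P[:,0]>.35)&(P[:,0]<.7)&(P[:,1]<-.2)&(P[:,1]>-.45)]
    print(k,"hook",len(q));
    if len(q): print(q[np.argsort(q[:,0])][::max(1,len(q)//25)].round(3).tolist())
f=S["top"]["frame"];a=cv2.resize(f[140:260,280:420],None,fx=4,fy=4,interpolation=cv2.INTER_CUBIC)
g=cv2.resize(S["side"]["frame"][220:320,200:360],(560,350),interpolation=cv2.INTER_CUBIC)
o=np.zeros((480,560,3),np.uint8);o[:]=a
cv2.imwrite("pics/c1.png",o)
E
```

```text
counter z top 0.0004303020134774904 side -0.0012227930047001845
bottle zt 0.183 side 36 0.4303 0.2961 R 0.0174 z 0.1789 mean [0.4314, 0.2948] top 124 0.4328 0.2947 R 0.0159 z 0.1809 mean [0.4328, 0.2951]
jar zt 0.103 side 211 0.4278 0.0117 R 0.0316 z 0.0988 mean [0.429, 0.0104] top 385 0.4318 0.0131 R 0.0308 z 0.1003 mean [0.432, 0.0133]
green zt 0.104 side 240 0.4891 -0.1123 R 0.0322 z 0.0988 mean [0.4883, -0.1136] top 370 0.4906 -0.1112 R 0.0308 z 0.1004 mean [0.4906, -0.1112]
mug zt 0.101 side 109 0.4461 -0.2233 R 0.0317 z 0.0977 mean [0.445, -0.2241] top 88 0.4483 -0.223 R 0.031 z 0.1001 mean [0.448, -0.2247]
beaker zt 0.086 side 180 0.4401 -0.3902 R 0.032 z 0.0833 mean [0.4402, -0.3913] top 113 0.4433 -0.3896 R 0.0319 z 0.0843 mean [0.4429, -0.3916]
amber zt 0.117 side 41 0.4427 0.1488 R 0.0167 z 0.1132 mean [0.4435, 0.146] top 98 0.4452 0.1486 R 0.0149 z 0.1161 mean [0.4451, 0.1482]
tin zt 0.144 side 148 0.6237 0.0747 R 0.0321 z 0.1389 mean [0.6215, 0.0742] top 391 0.624 0.076 R 0.0311 z 0.1405 mean [0.6238, 0.0758]
yellow zt 0.101 side 117 0.7802 -0.3577 R 0.0316 z 0.0982 mean
[... 1090 characters left out ...]
, [0.603, -0.333, 0.204], [0.604, -0.336, 0.173]]
top hook 131
[[0.515, -0.336, 0.223], [0.519, -0.338, 0.224], [0.523, -0.341, 0.216], [0.526, -0.333, 0.207], [0.531, -0.338, 0.207], [0.534, -0.335, 0.202], [0.539, -0.337, 0.203], [0.541, -0.337, 0.204], [0.544, -0.333, 0.199], [0.549, -0.333, 0.202], [0.554, -0.335, 0.205], [0.557, -0.338, 0.2], [0.561, -0.332, 0.206], [0.565, -0.339, 0.2], [0.569, -0.332, 0.205], [0.572, -0.335, 0.204], [0.577, -0.332, 0.205], [0.58, -0.332, 0.199], [0.584, -0.333, 0.204], [0.589, -0.335, 0.205], [0.592, -0.336, 0.202], [0.595, -0.329, 0.2], [0.6, -0.329, 0.2], [0.602, -0.331, 0.173], [0.604, -0.329, 0.194], [0.605, -0.329, 0.184], [0.608, -0.335, 0.198]]
```

View pics/c1.png

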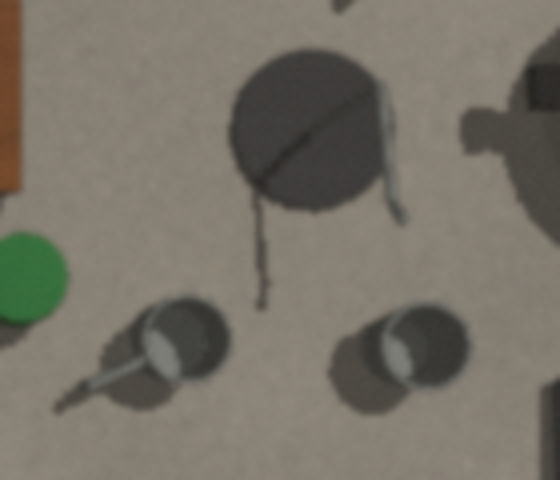

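The crop shows the steel mug at crop (188,338) with its handle towards the lower left, about (90,390). The handleless beaker is at (425,345). The hook arm runs from the post (383,85) to its tip (400,215), towards the robot. Heights match the text: cap 0.180, jar 0.100, mug 0.100, mats 0.074 and hook arm 0.20. I'm moving over the bottle at (0.432, 0.295).

Emit:
play_rows(
  series=[
    {"dx": -0.99, "dy": -0.56, "dz": 0, "twist": 0, "hand": 1},
    {"dx": -0.99, "dy": -0.56, "dz": 0, "twist": 0, "hand": 1},
    {"dx": -0.99, "dy": -0.56, "dz": 0, "twist": 0, "hand": 1},
    {"dx": -0.99, "dy": -0.56, "dz": 0, "twist": 0, "hand": 1},
    {"dx": -0.99, "dy": -0.56, "dz": 0, "twist": 0, "hand": 1},
  ],
)

```text
time_s: 0.72
position: [0.3281, 0.4445, 0.2309]
eef_rot: [-180.0, -0.0, 153.9]
ft_force: [-0.8, 0.9, -0.4]
opening: 0.0856
grip_force: 0.0
```

Emit:
play_rows(
  series=[
    {"dx": -0.99, "dy": -0.56, "dz": 0, "twist": 0, "hand": 1},
    {"dx": -0.99, "dy": -0.56, "dz": 0, "twist": 0, "hand": 1},
    {"dx": -0.99, "dy": -0.56, "dz": 0, "twist": 0, "hand": 1},
    {"dx": -0.99, "dy": -0.56, "dz": 0, "twist": 0, "hand": 1},
    {"dx": -0.99, "dy": -0.56, "dz": 0, "twist": 0, "hand": 1},
  ],
)

```text
time_s: 1.35
position: [0.3925, 0.3507, 0.231]
eef_rot: [-180.0, -0.0, 153.9]
ft_force: [0.3, 0.8, 0.3]
opening: 0.0855
grip_force: 0.0
```

Emit:
play_rows(
  series=[
    {"dx": -0.99, "dy": -0.56, "dz": 0, "twist": 0, "hand": 1},
    {"dx": -0.99, "dy": -0.56, "dz": 0, "twist": 0, "hand": 1},
    {"dx": -0.99, "dy": -0.56, "dz": 0, "twist": 0, "hand": 1},
    {"dx": 0, "dy": 0, "dz": 0, "twist": 0, "hand": 1},
  ],
)

```text
time_s: 1.85
position: [0.4313, 0.2942, 0.2309]
eef_rot: [-180.0, -0.0, 153.8]
ft_force: [-0.1, 0.1, -0.0]
opening: 0.0853
grip_force: 0.0
```

Emit:
play_rows(
  series=[
    {"dx": 0, "dy": 0.06, "dz": 1, "twist": 0, "hand": 1},
    {"dx": 0, "dy": 0, "dz": 1, "twist": 0, "hand": 1},
    {"dx": 0, "dy": 0, "dz": 1, "twist": 0, "hand": 1},
    {"dx": 0, "dy": 0, "dz": 1, "twist": 0, "hand": 1},
    {"dx": 0, "dy": 0, "dz": 0.35, "twist": 0, "hand": 1},
  ],
)

```text
time_s: 2.48
position: [0.4304, 0.296, 0.1423]
eef_rot: [-179.9, -0.1, 154.0]
ft_force: [-0.4, 0.9, 0.1]
opening: 0.0854
grip_force: 0.0
```

Emit:
play_rows(
  series=[
    {"dx": 0, "dy": 0, "dz": 0, "twist": 0, "hand": -1},
    {"dx": 0, "dy": 0, "dz": 0, "twist": 0, "hand": -1},
    {"dx": 0, "dy": 0, "dz": 0, "twist": 0, "hand": -1},
    {"dx": 0, "dy": 0, "dz": 0, "twist": 0, "hand": -1},
    {"dx": 0, "dy": 0, "dz": 0, "twist": 0, "hand": -1},
  ],
)

```text
time_s: 3.1
position: [0.432, 0.2965, 0.1454]
eef_rot: [179.9, 0.1, 153.9]
ft_force: [0.2, -0.6, 5.8]
opening: 0.0305
grip_force: 60.1
```

```bash
cat > d.py <<'E'
import sys,numpy as np
from plant import bot
s=bot.sense();p=s["position"];y=np.radians(s["eef_rot"][2])
t=np.array(list(map(float,sys.argv[1:4])));w=(t-p)/.02
dx=w[0]*np.cos(y)+w[1]*np.sin(y);dy=w[0]*np.sin(y)-w[1]*np.cos(y)
print("pos",p.round(4),"yaw",s["eef_rot"].round(2),"open",round(s["opening"],4),"grip",s["grip_force"],"F",s["ft_force"].round(1),"t",s["time_s"])
print("dx %.2f dy %.2f dz %.2f"%(dx,dy,-w[2]))
E
python3 d.py 0.6243 0.197 0.24
python3 - <<'E'
from h import *
import pickle
S=pickle.load(open("s0.pkl","rb"))
for k in S:
    P=pts(S[k]).reshape(-1,3);m=np.array([.4475,-.2235]);d=P[:,:2]-m;r=np.hypot(*d.T)
    q=d[(r>.038)&(r<.085)&(P[:,2]>.07)&(P[:,2]<.1)]
    a=np.degrees(np.arctan2(q[:,1],q[:,0]))
    print(k,"handle",len(q),np.median(a).round(1),np.percentile(a,[10,90]).round(1))
    h=P[(P[:,2]>.19)&(P[:,2]<.212)&(P[:,0]>.535)&(P[:,0]<.59)&(abs(P[:,1]+.335)<.02)]
    print("arm fit y=a+b(x-.563)",np.polyfit(h[:,0]-.563,h[:,1],1).round(4),"z",h[:,2].mean().round(4))
    b=P[(P[:,2]>.006)&(P[:,2]<.02)&(np.hypot(P[:,0]-.603,P[:,1]+.33)<.075)];print("base",cv2.minEnclosingCircle(b[:,:2].astype(np.float32)))
    h=P[(P[:,0]>.35)&(P[:,0]<.7)&(P[:,1]<-.41)&(P[:,2]>.09)];print("near",len(h),h[:,1].max() if len(h) else 0,h[:,2].max() if len(h) else 0)
    for y0 in(-.43,-.45,-.47,-.5):
        g=h[h[:,1]>y0];print(y0,len(g),g.max(0).round(3) if len(g) else "",g.min(0).round(3) if len(g) else "")
E
```

```text
pos [0.432  0.2965 0.1454] yaw [1.7992e+02 8.0000e-02 1.5394e+02] open 0.0305 grip 60.105178356170654 F [ 0.2 -0.6  5.8] t 3.1
dx -10.82 dy -0.24 dz -4.73
side handle 45 118.9 [115.9 121.7]
arm fit y=a+b(x-.563) [ 0.0723 -0.3366] z 0.2015
base ((0.6025125980377197, -0.33264490962028503), 0.06057189032435417)
near 7261 -0.4652842818695591 0.17653793212868996
-0.43 0  
-0.45 0  
-0.47 31 [ 0.633 -0.465  0.101] [ 0.604 -0.47   0.09 ]
-0.5 171 [ 0.636 -0.465  0.101] [ 0.604 -0.495  0.09 ]
top handle 45 115.0 [111.5 118.3]
arm fit y=a+b(x-.563) [ 0.0702 -0.3343] z 0.2032
base ((0.6015889048576355, -0.33071500062942505), 0.07330554723739624)
near 4754 -0.4639090574208454 0.1793269004343625
-0.43 0  
-0.45 0  
-0.47 35 [ 0.637 -0.464  0.105] [ 0.607 -0.469  0.09 ]
-0.5 160 [ 0.637 -0.464  0.109] [ 0.606 -0.5    0.09 ]
```

Emit:
play_rows(
  series=[
    {"dx": 0, "dy": 0, "dz": -0.5, "twist": 0, "hand": -1},
    {"dx": 0, "dy": 0, "dz": -1, "twist": 0, "hand": -1},
    {"dx": -0.5, "dy": 0, "dz": -1, "twist": 0, "hand": -1},
    {"dx": -0.9, "dy": 0, "dz": -1, "twist": 0, "hand": -1},
    {"dx": -0.9, "dy": 0, "dz": -1, "twist": 0, "hand": -1},
  ],
)

```text
time_s: 3.72
position: [0.4731, 0.2759, 0.2361]
eef_rot: [180.0, 0.0, 154.0]
ft_force: [0.2, -0.4, -4.5]
opening: 0.0306
grip_force: 60.0
```

Emit:
play_rows(
  series=[
    {"dx": -0.9, "dy": 0, "dz": -0.23, "twist": 0, "hand": -1},
    {"dx": -0.9, "dy": 0, "dz": 0, "twist": 0, "hand": -1},
    {"dx": -0.9, "dy": 0, "dz": 0, "twist": 0, "hand": -1},
    {"dx": -0.9, "dy": -0.1, "dz": 0, "twist": 0, "hand": -1},
    {"dx": -0.9, "dy": -0.1, "dz": 0, "twist": 0, "hand": -1},
  ],
)

```text
time_s: 4.35
position: [0.5526, 0.2322, 0.2386]
eef_rot: [-180.0, -0.0, 153.9]
ft_force: [0.3, -0.3, -4.3]
opening: 0.0304
grip_force: 60.1
```

Emit:
play_rows(
  series=[
    {"dx": -0.9, "dy": 0, "dz": 0, "twist": 0, "hand": -1},
    {"dx": -0.9, "dy": 0, "dz": 0, "twist": 0, "hand": -1},
    {"dx": -0.9, "dy": 0, "dz": 0, "twist": 0, "hand": -1},
    {"dx": -0.9, "dy": 0, "dz": 0, "twist": 0, "hand": -1},
    {"dx": -0.4, "dy": 0, "dz": 0, "twist": 0, "hand": -1},
  ],
)

```text
time_s: 4.97
position: [0.6245, 0.1969, 0.2384]
eef_rot: [-180.0, -0.0, 153.9]
ft_force: [-1.1, -0.4, -4.1]
opening: 0.0304
grip_force: 60.0
```

Emit:
play_rows(
  series=[
    {"dx": 0, "dy": 0, "dz": 0, "twist": 0, "hand": -1},
    {"dx": 0, "dy": 0, "dz": 0, "twist": 0, "hand": -1},
  ],
)

```text
time_s: 5.22
position: [0.6233, 0.1981, 0.239]
eef_rot: [180.0, -0.0, 154.0]
ft_force: [-0.3, -0.3, -3.9]
opening: 0.0306
grip_force: 60.0
```

```bash
python3 d.py 0.6243 0.197 0.222
python3 - <<'E'
from h import *
for n in("top","side"):
    c=cap(n);P=pts(c).reshape(-1,3);f=c["frame"].reshape(-1,3).astype(int)
    q=P[(abs(P[:,0]-.624)<.05)&(abs(P[:,1]-.197)<.05)&(P[:,2]>.1)&(P[:,2]<.2)&(f.min(1)>90)]
    print(n,len(q),q.min(0).round(4),q.max(0).round(4))
    cv2.imwrite(f"pics/{n}1.png",c["frame"])
a=[cv2.imread(f"pics/{n}1.png") for n in("top","side")]
cv2.imwrite("pics/p1.png",cv2.resize(np.hstack([a[0][60:260,60:310],a[1][50:250,150:400]]),(800,320)))
E
```

```text
pos [0.6233 0.1981 0.239 ] yaw [ 1.7999e+02 -2.0000e-02  1.5396e+02] open 0.0306 grip 60.04345893859863 F [-0.3 -0.3 -3.9] t 5.225
dx -0.07 dy -0.02 dz 0.85Traceback (most recent call last):
  File "<stdin>", line 5, in <module>
    return umr_minimum(a, axis, None, out, keepdims, initial, where)
ValueError: zero-size array to reduction operation minimum which has no identity
```

Emit:
play_rows(
  series=[
    {"dx": 0, "dy": 0, "dz": 0.4, "twist": 0, "hand": -1},
    {"dx": 0, "dy": 0, "dz": 0.3, "twist": 0, "hand": -1},
    {"dx": 0, "dy": 0, "dz": 0.15, "twist": 0, "hand": -1},
    {"dx": 0, "dy": 0, "dz": 0.05, "twist": 0, "hand": -1},
  ],
)

```text
time_s: 5.78
position: [0.6235, 0.1978, 0.2205]
eef_rot: [-180.0, -0.0, 153.9]
ft_force: [-0.2, 0.6, -4.7]
opening: 0.0306
grip_force: 60.1
```

Emit:
play_rows(
  series=[
    {"dx": 0, "dy": 0, "dz": 0.04, "twist": 0, "hand": -1},
    {"dx": 0, "dy": 0, "dz": 0, "twist": 0, "hand": -1},
  ],
)

```text
time_s: 6.02
position: [0.6237, 0.1978, 0.2203]
eef_rot: [180.0, 0.0, 153.9]
ft_force: [0.5, -0.9, -4.3]
opening: 0.0311
grip_force: 60.1
```

Emit:
play_rows(
  series=[
    {"dx": 0, "dy": 0, "dz": 0.04, "twist": 0, "hand": -1},
    {"dx": 0, "dy": 0, "dz": 0, "twist": 0, "hand": -1},
  ],
)

```text
time_s: 6.28
position: [0.6237, 0.1978, 0.2195]
eef_rot: [180.0, 0.0, 153.9]
ft_force: [0.4, 0.3, -4.0]
opening: 0.0305
grip_force: 60.5
```

```bash
python3 - <<'E'
from h import *
import sys
a=[]
for n in("top","side"):
    c=cap(n);P=pts(c).reshape(-1,3);f=c["frame"].reshape(-1,3).astype(int)
    q=P[(abs(P[:,0]-.624)<.05)&(abs(P[:,1]-.197)<.05)&(P[:,2]>.085)&(P[:,2]<.18)&(f.min(1)>70)]
    print(n,len(q))
    if len(q):print(q.min(0).round(4),q.max(0).round(4))
    a.append(c["frame"])
cv2.imwrite("pics/p1.png",cv2.resize(np.hstack([a[0][60:260,60:310],a[1][50:250,150:400]]),(800,320)))
E
```

```text
top 38
[0.6095 0.1671 0.0937] [0.6476 0.178  0.1796]
side 392
[0.5927 0.1637 0.0856] [0.6498 0.2082 0.1799]
```

View pics/p1.png

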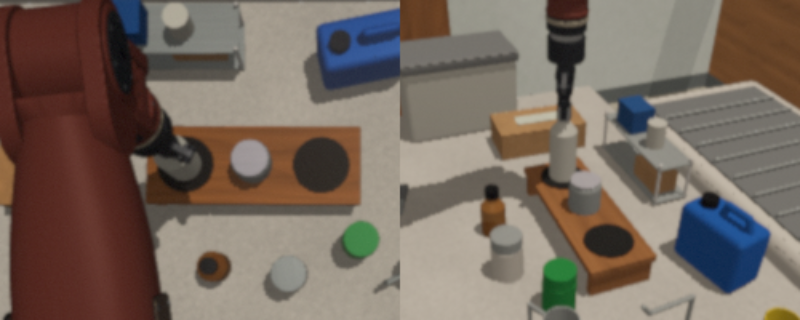

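The bottle is upright over the left mat, at (185,165) in the left half. I'm lowering it to contact.

Emit:
play_rows(
  series=[
    {"dx": 0, "dy": 0, "dz": 0.05, "twist": 0, "hand": -1},
    {"dx": 0, "dy": 0, "dz": 0, "twist": 0, "hand": -1},
  ],
)

```text
time_s: 6.62
position: [0.6239, 0.1978, 0.2194]
eef_rot: [180.0, 0.1, 153.9]
ft_force: [-2.5, -1.0, 4.5]
opening: 0.0309
grip_force: 60.9
```

Emit:
play_rows(
  series=[
    {"dx": 0, "dy": 0, "dz": 0.04, "twist": 0, "hand": -1},
    {"dx": 0, "dy": 0, "dz": 0, "twist": 0, "hand": -1},
  ],
)

```text
time_s: 6.88
position: [0.6241, 0.1978, 0.2194]
eef_rot: [179.9, 0.1, 153.9]
ft_force: [-3.5, -0.7, 9.6]
opening: 0.0308
grip_force: 61.6
```

Emit:
play_rows(
  series=[
    {"dx": 0, "dy": 0, "dz": -0.05, "twist": 0, "hand": 0.3},
    {"dx": 0, "dy": 0, "dz": 0, "twist": 0, "hand": 1},
    {"dx": 0, "dy": 0, "dz": 0, "twist": 0, "hand": 1},
    {"dx": 0, "dy": 0, "dz": 0, "twist": 0, "hand": 1},
    {"dx": 0, "dy": 0, "dz": -0.5, "twist": 0, "hand": 1},
  ],
)

```text
time_s: 7.5
position: [0.6232, 0.1977, 0.2279]
eef_rot: [-180.0, -0.1, 153.9]
ft_force: [-0.0, -1.2, 0.1]
opening: 0.0855
grip_force: 0.0
```

Emit:
play_rows(
  series=[
    {"dx": 0, "dy": 0, "dz": -1, "twist": 0, "hand": 1},
    {"dx": 0, "dy": 0, "dz": -1, "twist": 0, "hand": 1},
    {"dx": 0, "dy": 0, "dz": 0, "twist": 1, "hand": 1},
    {"dx": 0, "dy": 0, "dz": 0, "twist": 1, "hand": 1},
    {"dx": 0, "dy": 0, "dz": 0, "twist": 1, "hand": 1},
  ],
)

```text
time_s: 8.12
position: [0.6238, 0.1978, 0.2694]
eef_rot: [180.0, 0.0, 129.7]
ft_force: [-0.3, 0.2, 0.5]
opening: 0.0854
grip_force: 0.0
```

Emit:
play_rows(
  series=[
    {"dx": 0, "dy": 0, "dz": 0, "twist": 1, "hand": 1},
    {"dx": 0, "dy": 0, "dz": 0, "twist": 0.6, "hand": 1},
    {"dx": 0, "dy": 0, "dz": 0, "twist": 0, "hand": 1},
  ],
)

```text
time_s: 8.5
position: [0.6238, 0.1978, 0.2692]
eef_rot: [180.0, 0.0, 117.2]
ft_force: [0.6, -0.8, 0.6]
opening: 0.0855
grip_force: 0.0
```

```bash
python3 d.py 0.4305 0.0125 0.15
```

```text
pos [0.6238 0.1978 0.2692] yaw [1.7996e+02 1.0000e-02 1.1718e+02] open 0.0855 grip 0.0 F [ 0.6 -0.8  0.6] t 8.5
dx -3.83 dy -12.83 dz 5.96
```

Emit:
play_rows(
  series=[
    {"dx": -0.29, "dy": -0.98, "dz": 0, "twist": 0, "hand": 1},
    {"dx": -0.29, "dy": -0.98, "dz": 0, "twist": 0, "hand": 1},
    {"dx": -0.29, "dy": -0.98, "dz": 0, "twist": 0, "hand": 1},
    {"dx": -0.29, "dy": -0.98, "dz": 0, "twist": 0, "hand": 1},
    {"dx": -0.29, "dy": -0.98, "dz": 0, "twist": 0, "hand": 1},
  ],
)

```text
time_s: 9.12
position: [0.5493, 0.1268, 0.269]
eef_rot: [180.0, 0.0, 117.3]
ft_force: [0.2, -0.4, -0.1]
opening: 0.0851
grip_force: 0.0
```

Emit:
play_rows(
  series=[
    {"dx": -0.29, "dy": -0.98, "dz": 0, "twist": 0, "hand": 1},
    {"dx": -0.29, "dy": -0.98, "dz": 0.6, "twist": 0, "hand": 1},
    {"dx": -0.29, "dy": -0.98, "dz": 0.9, "twist": 0, "hand": 1},
    {"dx": -0.29, "dy": -0.98, "dz": 0.9, "twist": 0, "hand": 1},
    {"dx": -0.29, "dy": -0.98, "dz": 0.9, "twist": 0, "hand": 1},
  ],
)

```text
time_s: 9.75
position: [0.4754, 0.0563, 0.2025]
eef_rot: [180.0, 0.0, 117.3]
ft_force: [0.1, 0.4, 0.3]
opening: 0.0854
grip_force: 0.0
```

Emit:
play_rows(
  series=[
    {"dx": -0.3, "dy": -0.98, "dz": 0.9, "twist": 0, "hand": 1},
    {"dx": -0.3, "dy": -0.98, "dz": 0.9, "twist": 0, "hand": 1},
    {"dx": -0.3, "dy": -0.98, "dz": 0.9, "twist": 0, "hand": 1},
    {"dx": 0, "dy": -0.1, "dz": 0, "twist": 0, "hand": 1},
    {"dx": 0, "dy": 0, "dz": 0, "twist": 0, "hand": 1},
  ],
)

```text
time_s: 10.38
position: [0.4305, 0.013, 0.1496]
eef_rot: [179.9, 0.0, 117.2]
ft_force: [0.6, 0.9, 1.5]
opening: 0.0853
grip_force: 0.0
```

```bash
python3 d.py 0.4305 0.0125 0.059; python3 - <<'E'
from h import *
a=[]
for n in("top","side"):
    c=cap(n);P=pts(c).reshape(-1,3);a.append(c["frame"])
    for x,y,zt,r in((.624,.197,.254,.03),(.4305,.0125,.1,.045)):
        q=P[(np.hypot(P[:,0]-x,P[:,1]-y)<r)&(abs(P[:,2]-zt)<.008)]
        if len(q)>5:print(n,zt,len(q),cv2.minEnclosingCircle(q[:,:2].astype(np.float32)),np.median(q[:,2]))
cv2.imwrite("pics/p2.png",cv2.resize(np.hstack([a[0][60:260,60:310],a[1][50:250,150:400]]),(800,320)))
E
```

```text
pos [0.4305 0.013  0.1496] yaw [1.7992e+02 5.0000e-02 1.1718e+02] open 0.0853 grip 0.0 F [0.6 0.9 1.5] t 10.375
dx -0.02 dy -0.01 dz 4.53
top 0.254 142 ((0.62485671043396, 0.1972082108259201), 0.016016989946365356) 0.25475023685264053
side 0.254 51 ((0.6235988736152649, 0.19561630487442017), 0.018435999751091003) 0.2520691683511743
side 0.1 230 ((0.4284856617450714, 0.01214468665421009), 0.03276293724775314) 0.09855850367111602
```

View pics/p2.png

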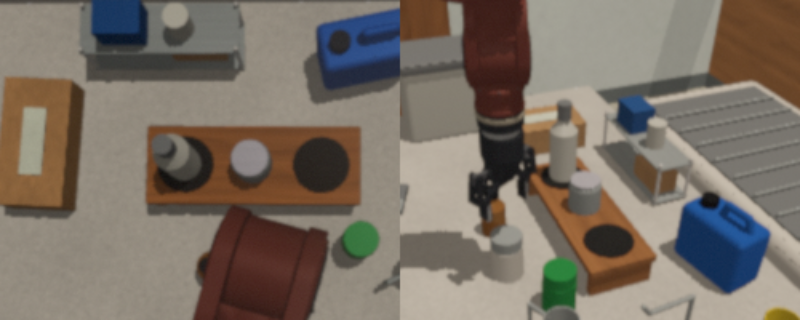

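The bottle stands upright on its mat, with its cap at (0.624, 0.197, 0.254). The gripper is over the jar at (507,240) in the right half, so I'm descending.

Emit:
play_rows(
  series=[
    {"dx": 0, "dy": 0, "dz": 1, "twist": 0, "hand": 1},
    {"dx": 0, "dy": 0, "dz": 1, "twist": 0, "hand": 1},
    {"dx": 0, "dy": 0, "dz": 1, "twist": 0, "hand": 1},
    {"dx": 0, "dy": 0, "dz": 1, "twist": 0, "hand": 1},
    {"dx": 0, "dy": 0, "dz": 0.5, "twist": 0, "hand": 1},
  ],
)

```text
time_s: 11.1
position: [0.429, 0.0135, 0.0566]
eef_rot: [-179.9, -0.1, 117.2]
ft_force: [-0.6, -0.2, -0.0]
opening: 0.0852
grip_force: 0.0
```

Emit:
play_rows(
  series=[
    {"dx": 0, "dy": 0, "dz": 0, "twist": 0, "hand": -1},
    {"dx": 0, "dy": 0, "dz": 0, "twist": 0, "hand": -1},
    {"dx": 0, "dy": 0, "dz": 0, "twist": 0, "hand": -1},
    {"dx": 0, "dy": 0, "dz": 0, "twist": 0, "hand": -1},
    {"dx": 0, "dy": 0, "dz": 0, "twist": 0, "hand": -1},
  ],
)

```text
time_s: 11.72
position: [0.4303, 0.0129, 0.0591]
eef_rot: [179.9, 0.0, 117.1]
ft_force: [0.3, 0.5, 4.0]
opening: 0.0613
grip_force: 65.9
```

```bash
python3 d.py 0.624 -0.043 0.155
```

```text
pos [0.4303 0.0129 0.0591] yaw [1.7994e+02 4.0000e-02 1.1714e+02] open 0.0613 grip 65.87177790265287 F [0.3 0.5 4. ] t 11.725
dx -6.90 dy 7.34 dz -4.79
```

Emit:
play_rows(
  series=[
    {"dx": 0, "dy": 0, "dz": -0.5, "twist": 0, "hand": -1},
    {"dx": 0, "dy": 0, "dz": -1, "twist": 0, "hand": -1},
    {"dx": 0, "dy": 0, "dz": -1, "twist": 0, "hand": -1},
    {"dx": -0.4, "dy": 0.44, "dz": -1, "twist": 0, "hand": -1},
    {"dx": -0.8, "dy": 0.85, "dz": -0.8, "twist": 0, "hand": -1},
  ],
)

```text
time_s: 12.35
position: [0.4639, 0.0034, 0.1457]
eef_rot: [180.0, 0.0, 117.2]
ft_force: [0.0, 0.6, -2.6]
opening: 0.0611
grip_force: 66.0
```

Emit:
play_rows(
  series=[
    {"dx": -0.8, "dy": 0.85, "dz": -0.5, "twist": 0, "hand": -1},
    {"dx": -0.8, "dy": 0.85, "dz": 0, "twist": 0, "hand": -1},
    {"dx": -0.8, "dy": 0.85, "dz": 0, "twist": 0, "hand": -1},
    {"dx": -0.8, "dy": 0.85, "dz": 0, "twist": 0, "hand": -1},
    {"dx": -0.8, "dy": 0.85, "dz": 0, "twist": 0, "hand": -1},
  ],
)

```text
time_s: 12.98
position: [0.5763, -0.0292, 0.1544]
eef_rot: [-180.0, -0.0, 117.1]
ft_force: [0.5, -0.5, -3.0]
opening: 0.0613
grip_force: 66.0
```

Emit:
play_rows(
  series=[
    {"dx": -0.8, "dy": 0.85, "dz": 0, "twist": 0, "hand": -1},
    {"dx": -0.6, "dy": 0.65, "dz": 0, "twist": 0, "hand": -1},
    {"dx": -0.3, "dy": 0.3, "dz": 0, "twist": 0, "hand": -1},
    {"dx": 0, "dy": 0, "dz": 0, "twist": 0, "hand": -1},
    {"dx": 0, "dy": 0, "dz": 0, "twist": 0, "hand": -1},
  ],
)

```text
time_s: 13.6
position: [0.6228, -0.0426, 0.1545]
eef_rot: [-180.0, -0.0, 117.2]
ft_force: [0.1, 0.7, -2.3]
opening: 0.061
grip_force: 66.1
```

```bash
python3 d.py 0.624 -0.043 0.134
```

```text
pos [ 0.6228 -0.0426  0.1545] yaw [-1.7998e+02 -2.0000e-02  1.1715e+02] open 0.061 grip 66.12323060631752 F [ 0.1  0.7 -2.3] t 13.6
dx -0.04 dy 0.04 dz 1.03
```

Emit:
play_rows(
  series=[
    {"dx": -0.04, "dy": 0.04, "dz": 0.4, "twist": 0, "hand": -1},
    {"dx": 0, "dy": 0, "dz": 0.3, "twist": 0, "hand": -1},
    {"dx": 0, "dy": 0, "dz": 0.2, "twist": 0, "hand": -1},
    {"dx": 0, "dy": 0, "dz": 0.05, "twist": 0, "hand": -1},
    {"dx": 0, "dy": 0, "dz": 0, "twist": 0, "hand": -1},
  ],
)

```text
time_s: 14.22
position: [0.6245, -0.0432, 0.1355]
eef_rot: [180.0, -0.0, 117.1]
ft_force: [0.7, 0.0, -1.9]
opening: 0.0614
grip_force: 66.1
```

Emit:
play_rows(
  series=[
    {"dx": 0, "dy": 0, "dz": 0.04, "twist": 0, "hand": -1},
    {"dx": 0, "dy": 0, "dz": 0, "twist": 0, "hand": -1},
  ],
)

```text
time_s: 14.48
position: [0.6245, -0.0432, 0.1348]
eef_rot: [180.0, 0.0, 117.1]
ft_force: [-0.1, -0.1, -2.5]
opening: 0.0614
grip_force: 66.1
```

Emit:
play_rows(
  series=[
    {"dx": 0, "dy": 0, "dz": 0.04, "twist": 0, "hand": -1},
    {"dx": 0, "dy": 0, "dz": 0, "twist": 0, "hand": -1},
  ],
)

```text
time_s: 14.72
position: [0.6245, -0.0432, 0.1338]
eef_rot: [-180.0, -0.0, 117.1]
ft_force: [-0.5, -0.1, -2.8]
opening: 0.0611
grip_force: 66.1
```

Emit:
play_rows(
  series=[
    {"dx": 0, "dy": 0, "dz": 0.05, "twist": 0, "hand": -1},
    {"dx": 0, "dy": 0, "dz": 0, "twist": 0, "hand": -1},
  ],
)

```text
time_s: 14.98
position: [0.6246, -0.0432, 0.1332]
eef_rot: [180.0, 0.0, 117.1]
ft_force: [-0.4, -0.3, -0.8]
opening: 0.0614
grip_force: 66.1
```

Emit:
play_rows(
  series=[
    {"dx": 0, "dy": 0, "dz": 0.03, "twist": 0, "hand": -1},
    {"dx": 0, "dy": 0, "dz": 0, "twist": 0, "hand": -1},
  ],
)

```text
time_s: 15.22
position: [0.6247, -0.0433, 0.1331]
eef_rot: [180.0, 0.0, 117.1]
ft_force: [-1.5, 0.3, 5.9]
opening: 0.0612
grip_force: 66.5
```

Emit:
play_rows(
  series=[
    {"dx": 0, "dy": 0, "dz": -0.03, "twist": 0, "hand": 0.85},
    {"dx": 0, "dy": 0, "dz": 0, "twist": 0, "hand": 1},
    {"dx": 0, "dy": 0, "dz": 0, "twist": 0, "hand": 1},
    {"dx": 0, "dy": 0, "dz": -0.5, "twist": 0, "hand": 1},
    {"dx": 0, "dy": 0, "dz": -1, "twist": 0, "hand": 1},
  ],
)

```text
time_s: 15.85
position: [0.6241, -0.0431, 0.1634]
eef_rot: [-180.0, -0.1, 117.1]
ft_force: [-0.2, -0.4, -0.3]
opening: 0.0856
grip_force: 0.0
```

Emit:
play_rows(
  series=[
    {"dx": 0, "dy": 0, "dz": -1, "twist": 0, "hand": 1},
    {"dx": 0, "dy": 0, "dz": -1, "twist": 0, "hand": 1},
    {"dx": 0, "dy": 0, "dz": 0, "twist": 0, "hand": 1},
  ],
)

```text
time_s: 16.23
position: [0.6257, -0.0435, 0.2057]
eef_rot: [179.8, 0.2, 117.1]
ft_force: [0.7, -0.0, -0.5]
opening: 0.0855
grip_force: 0.0
```

```bash
python3 d.py 0.447 -0.2235 0.15
```

```text
pos [ 0.6257 -0.0435  0.2057] yaw [1.7983e+02 1.5000e-01 1.1714e+02] open 0.0855 grip 0.0 F [ 0.7 -0.  -0.5] t 16.225
dx -3.93 dy -12.06 dz 2.79
```

Emit:
play_rows(
  series=[
    {"dx": -0.3, "dy": -0.93, "dz": 0, "twist": 0, "hand": 1},
    {"dx": -0.3, "dy": -0.93, "dz": 0, "twist": 0, "hand": 1},
    {"dx": -0.3, "dy": -0.93, "dz": 0, "twist": 0, "hand": 1},
    {"dx": -0.3, "dy": -0.93, "dz": 0, "twist": 0, "hand": 1},
    {"dx": -0.3, "dy": -0.93, "dz": 0, "twist": 0, "hand": 1},
  ],
)

```text
time_s: 16.85
position: [0.5546, -0.113, 0.2025]
eef_rot: [-180.0, -0.0, 117.1]
ft_force: [0.2, -0.4, 0.6]
opening: 0.085
grip_force: 0.0
```

Emit:
play_rows(
  series=[
    {"dx": -0.3, "dy": -0.93, "dz": 0, "twist": 0, "hand": 1},
    {"dx": -0.3, "dy": -0.93, "dz": 0, "twist": 0, "hand": 1},
    {"dx": -0.3, "dy": -0.93, "dz": 0, "twist": 0, "hand": 1},
    {"dx": -0.3, "dy": -0.93, "dz": 0.5, "twist": 0, "hand": 1},
    {"dx": -0.3, "dy": -0.93, "dz": 0.5, "twist": 0, "hand": 1},
  ],
)

```text
time_s: 17.48
position: [0.4855, -0.1824, 0.1828]
eef_rot: [180.0, 0.0, 117.1]
ft_force: [0.9, 0.2, 0.3]
opening: 0.0851
grip_force: 0.0
```

Emit:
play_rows(
  series=[
    {"dx": -0.3, "dy": -0.93, "dz": 0.6, "twist": 0, "hand": 1},
    {"dx": -0.3, "dy": -0.93, "dz": 0.6, "twist": 0, "hand": 1},
    {"dx": -0.3, "dy": -0.9, "dz": 0.6, "twist": 0, "hand": 1},
    {"dx": 0, "dy": 0, "dz": 0, "twist": 0, "hand": 1},
    {"dx": 0, "dy": 0, "dz": 0, "twist": 0, "hand": 1},
  ],
)

```text
time_s: 18.1
position: [0.4455, -0.2227, 0.1474]
eef_rot: [180.0, 0.0, 117.1]
ft_force: [-0.0, 0.3, -0.3]
opening: 0.0853
grip_force: 0.0
```

```bash
python3 d.py 0.447 -0.2235 0.059; python3 - <<'E'
from h import *
a=[]
for n in("top","side"):
    c=cap(n);P=pts(c).reshape(-1,3);a.append(c["frame"])
    q=P[(np.hypot(P[:,0]-.624,P[:,1]+.043)<.045)&(abs(P[:,2]-.174)<.008)]
    if len(q)>5:print(n,len(q),cv2.minEnclosingCircle(q[:,:2].astype(np.float32)),np.median(q[:,2]))
cv2.imwrite("pics/p3.png",cv2.resize(np.hstack([a[0][60:260,160:410],a[1][130:330,180:430]]),(800,320)))
E
```

```text
pos [ 0.4455 -0.2227  0.1474] yaw [1.7997e+02 2.0000e-02 1.1712e+02] open 0.0853 grip 0.0 F [-0.   0.3 -0.3] t 18.1
dx -0.07 dy 0.05 dz 4.42
top 449 ((0.6267834901809692, -0.04346497356891632), 0.031178314238786697) 0.17462028331987467
side 233 ((0.6250556707382202, -0.04553179442882538), 0.03233566880226135) 0.17255430179994113
```

View pics/p3.png

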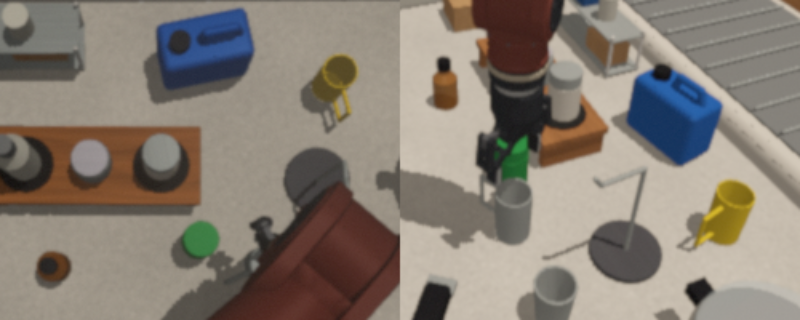

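The jar is standing on its mat at (163,160) in the left half, at (0.626, -0.044). The gripper is above the mug at (513,205) in the right half, so I'm descending.

Emit:
play_rows(
  series=[
    {"dx": -0.07, "dy": 0.05, "dz": 1, "twist": 0, "hand": 1},
    {"dx": 0, "dy": 0, "dz": 1, "twist": 0, "hand": 1},
    {"dx": 0, "dy": 0, "dz": 1, "twist": 0, "hand": 1},
    {"dx": 0, "dy": 0, "dz": 1, "twist": 0, "hand": 1},
    {"dx": 0, "dy": 0, "dz": 0.4, "twist": 0, "hand": 1},
  ],
)

```text
time_s: 18.82
position: [0.4464, -0.2225, 0.0573]
eef_rot: [-180.0, -0.1, 117.2]
ft_force: [0.2, -1.1, -0.1]
opening: 0.0854
grip_force: 0.0
```

Emit:
play_rows(
  series=[
    {"dx": 0, "dy": 0, "dz": 0, "twist": 0, "hand": -1},
    {"dx": 0, "dy": 0, "dz": 0, "twist": 0, "hand": -1},
    {"dx": 0, "dy": 0, "dz": 0, "twist": 0, "hand": -1},
    {"dx": 0, "dy": 0, "dz": 0, "twist": 0, "hand": -1},
    {"dx": 0, "dy": 0, "dz": 0, "twist": 0, "hand": -1},
  ],
)

```text
time_s: 19.45
position: [0.4474, -0.2238, 0.0596]
eef_rot: [180.0, 0.1, 117.1]
ft_force: [-1.2, -0.1, 5.2]
opening: 0.0598
grip_force: 65.4
```

Emit:
play_rows(
  series=[
    {"dx": 0, "dy": 0, "dz": -0.5, "twist": 0, "hand": -1},
    {"dx": 0, "dy": 0, "dz": -1, "twist": 0, "hand": -1},
    {"dx": 0, "dy": 0, "dz": -1, "twist": 0, "hand": -1},
    {"dx": 0, "dy": 0, "dz": -1, "twist": 0, "hand": -1},
    {"dx": 0, "dy": 0, "dz": -1, "twist": 0, "hand": -1},
  ],
)

```text
time_s: 20.08
position: [0.4469, -0.2233, 0.15]
eef_rot: [180.0, -0.0, 117.1]
ft_force: [0.8, 0.1, -2.1]
opening: 0.0595
grip_force: 65.0
```

Emit:
play_rows(
  series=[
    {"dx": 0, "dy": 0, "dz": -1, "twist": 0, "hand": -1},
    {"dx": 0, "dy": 0, "dz": -1, "twist": 0, "hand": -1},
    {"dx": 0, "dy": 0, "dz": -1, "twist": 1, "hand": -1},
    {"dx": 0, "dy": 0, "dz": -0.3, "twist": 1, "hand": -1},
    {"dx": 0, "dy": 0, "dz": 0, "twist": 0.9, "hand": -1},
  ],
)

```text
time_s: 20.7
position: [0.4473, -0.2237, 0.2164]
eef_rot: [179.9, 0.0, 93.7]
ft_force: [-0.2, -0.4, -2.6]
opening: 0.0598
grip_force: 65.0
```

Emit:
play_rows(
  series=[
    {"dx": 0, "dy": 0, "dz": 0, "twist": 0, "hand": -1},
  ],
)

```text
time_s: 20.82
position: [0.447, -0.2235, 0.2155]
eef_rot: [180.0, 0.0, 94.0]
ft_force: [-0.3, -0.0, -1.6]
opening: 0.0591
grip_force: 65.0
```

```bash
cat > m.py <<'E'
from h import *
import sys
s=bot.sense();m=s["position"][:2];zb=s["position"][2]-.0585
for k in("top","side"):
    P=pts(cap(k)).reshape(-1,3);d=P[:,:2]-m;r=np.hypot(*d.T)
    q=d[(r>.04)&(r<.082)&(P[:,2]>zb+.076)&(P[:,2]<zb+.095)];q=q[q[:,1]>.03]
    if len(q)<5: print(k,len(q));continue
    a=np.degrees(np.arctan2(q[:,1],q[:,0]));i=r[(r>.04)&(r<.085)]
    c=P[(r<.05)&(P[:,2]>zb+.093)&(P[:,2]<zb+.107)]
    print(k,"handle",len(q),np.median(a).round(1),"rim pts",len(c))
E
python3 d.py 0.475 -0.388 0.215; python3 m.py
```

```text
pos [ 0.447  -0.2235  0.2155] yaw [1.7999e+02 1.0000e-02 9.3990e+01] open 0.0591 grip 65.04894552170299 F [-0.3 -0.  -1.6] t 20.825
dx -8.30 dy 0.82 dz 0.03
top handle 49 91.2 rim pts 28
side 2
```

Emit:
play_rows(
  series=[
    {"dx": -0.5, "dy": -0.3, "dz": 0, "twist": 0, "hand": -1},
    {"dx": -0.95, "dy": -0.3, "dz": 0, "twist": 0, "hand": -1},
    {"dx": -0.95, "dy": -0.2, "dz": 0, "twist": 0, "hand": -1},
    {"dx": -0.95, "dy": -0.1, "dz": 0, "twist": 0, "hand": -1},
    {"dx": -0.95, "dy": -0.1, "dz": 0, "twist": 0, "hand": -1},
  ],
)

```text
time_s: 21.55
position: [0.4327, -0.3122, 0.2147]
eef_rot: [-180.0, -0.0, 93.9]
ft_force: [-0.4, 0.6, -1.5]
opening: 0.0597
grip_force: 65.1
```

Emit:
play_rows(
  series=[
    {"dx": -0.95, "dy": -0.1, "dz": 0, "twist": 0, "hand": -1},
    {"dx": -0.95, "dy": 0, "dz": 0, "twist": 0, "hand": -1},
    {"dx": -0.95, "dy": 0, "dz": 0, "twist": 0, "hand": -1},
    {"dx": -0.95, "dy": 0, "dz": 0, "twist": 0, "hand": -1},
    {"dx": -0.4, "dy": 0, "dz": 0, "twist": 0, "hand": -1},
  ],
)

```text
time_s: 22.18
position: [0.4365, -0.3958, 0.2145]
eef_rot: [-180.0, -0.0, 93.9]
ft_force: [0.1, 0.5, -2.9]
opening: 0.0598
grip_force: 65.1
```

Emit:
play_rows(
  series=[
    {"dx": 0, "dy": 0, "dz": 0, "twist": 0, "hand": -1},
    {"dx": 0, "dy": 0, "dz": 0, "twist": 0, "hand": -1},
  ],
)

```text
time_s: 22.42
position: [0.4367, -0.3941, 0.2149]
eef_rot: [180.0, -0.0, 94.0]
ft_force: [0.1, -0.4, -2.3]
opening: 0.0594
grip_force: 65.1
```

```bash
python3 d.py 0.565 -0.3855 0.2155; python3 m.py; python3 - <<'E'
from h import *
P={}
a=[]
for n in("top","side"):
    c=cap(n);a.append(c["frame"]);P=pts(c).reshape(-1,3)
    q=P[(P[:,0]>.40)&(P[:,0]<.47)&(P[:,1]>-.355)&(P[:,1]<-.30)&(P[:,2]>.16)&(P[:,2]<.26)]
    print(n,len(q)); 
    if len(q):print(q[np.argsort(q[:,2])][::max(1,len(q)//10)].round(3).tolist())
    u=P[(P[:,0]>.53)&(P[:,0]<.59)&(abs(P[:,1]+.335)<.02)&(P[:,2]>.19)&(P[:,2]<.212)];print("arm",len(u),u.mean(0).round(4) if len(u) else "")
cv2.imwrite("pics/p4.png",cv2.resize(np.hstack([a[0][100:300,230:480],a[1][150:350,200:450]]),(800,320)))
E
```

```text
pos [ 0.4367 -0.3941  0.2149] yaw [ 1.800e+02 -2.000e-02  9.396e+01] open 0.0594 grip 65.11111040599644 F [ 0.1 -0.4 -2.3] t 22.425
dx -0.02 dy 6.43 dz -0.03
top handle 53 91.0 rim pts 63
side 0
top 71
[[0.437, -0.318, 0.177], [0.432, -0.318, 0.199], [0.434, -0.318, 0.218], [0.436, -0.318, 0.235], [0.431, -0.324, 0.241], [0.436, -0.338, 0.242], [0.433, -0.342, 0.243], [0.431, -0.321, 0.244], [0.438, -0.33, 0.245], [0.434, -0.323, 0.246], [0.436, -0.322, 0.249]]
arm 78 [ 0.5599 -0.3346  0.2032]
side 2
[[0.43, -0.324, 0.205], [0.43, -0.324, 0.208]]
arm 52 [ 0.572  -0.3359  0.2013]
```

View pics/p4.png

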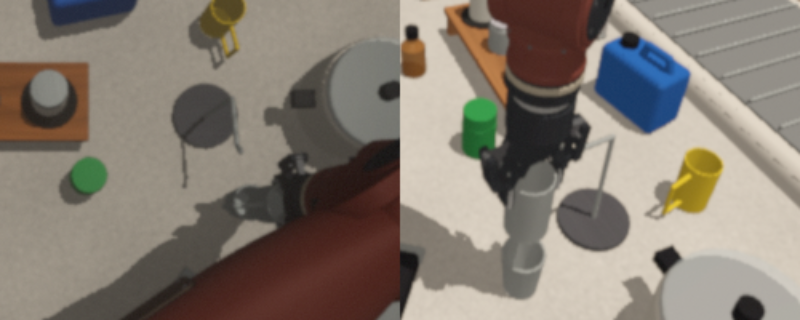

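The top view shows the handle loop at (240,203) in line with the hook arm at (237,125). The loop spans z 0.180–0.237, y -0.363 to -0.326, and the hook tip is 0.196–0.222 high, so it clears. I'm sliding it on.

Emit:
play_rows(
  series=[
    {"dx": 0, "dy": 0.5, "dz": 0, "twist": 0, "hand": -1},
    {"dx": 0, "dy": 0.7, "dz": 0, "twist": 0, "hand": -1},
    {"dx": 0, "dy": 0.7, "dz": 0, "twist": 0, "hand": -1},
    {"dx": 0, "dy": 0.7, "dz": 0, "twist": 0, "hand": -1},
    {"dx": 0, "dy": 0.5, "dz": 0, "twist": 0, "hand": -1},
  ],
)

```text
time_s: 23.25
position: [0.4997, -0.39, 0.2146]
eef_rot: [-180.0, -0.0, 94.0]
ft_force: [-0.5, 1.2, -2.3]
opening: 0.0596
grip_force: 65.2
```

Emit:
play_rows(
  series=[
    {"dx": 0, "dy": 0.5, "dz": 0, "twist": 0, "hand": -1},
    {"dx": 0, "dy": 0.7, "dz": 0, "twist": 0, "hand": -1},
    {"dx": 0, "dy": 0.7, "dz": 0, "twist": 0, "hand": -1},
    {"dx": 0, "dy": 0.7, "dz": 0, "twist": 0, "hand": -1},
    {"dx": 0, "dy": 0.5, "dz": 0, "twist": 0, "hand": -1},
  ],
)

```text
time_s: 23.88
position: [0.5611, -0.3859, 0.2147]
eef_rot: [-180.0, -0.0, 93.9]
ft_force: [0.4, 0.1, -2.0]
opening: 0.0596
grip_force: 65.2
```

Emit:
play_rows(
  series=[
    {"dx": 0, "dy": 0.2, "dz": 0, "twist": 0, "hand": -1},
    {"dx": 0, "dy": 0, "dz": 0, "twist": 0, "hand": -1},
    {"dx": 0, "dy": 0, "dz": 0.5, "twist": 0, "hand": -1},
    {"dx": 0, "dy": 0, "dz": 0.5, "twist": 0, "hand": -1},
    {"dx": 0, "dy": 0, "dz": 0.3, "twist": 0, "hand": -1},
  ],
)

```text
time_s: 24.5
position: [0.5639, -0.3855, 0.1875]
eef_rot: [-179.9, -0.1, 93.9]
ft_force: [0.3, 0.2, -2.1]
opening: 0.0596
grip_force: 65.2
```

```bash
python3 d.py 0.565 -0.3855 0.182;python3 - <<'E'
from h import *
a=[cap(n)["frame"] for n in("top","side")]
cv2.imwrite("pics/p5.png",cv2.resize(np.hstack([a[0][80:230,300:480],a[1][200:350,260:440]]),(792,330),interpolation=cv2.INTER_CUBIC))
E
```

```text
pos [ 0.5639 -0.3855  0.1875] yaw [-1.7995e+02 -7.0000e-02  9.3930e+01] open 0.0596 grip 65.22504542721435 F [ 0.3  0.2 -2.1] t 24.5
dx -0.01 dy 0.06 dz 0.28
```

View pics/p5.png

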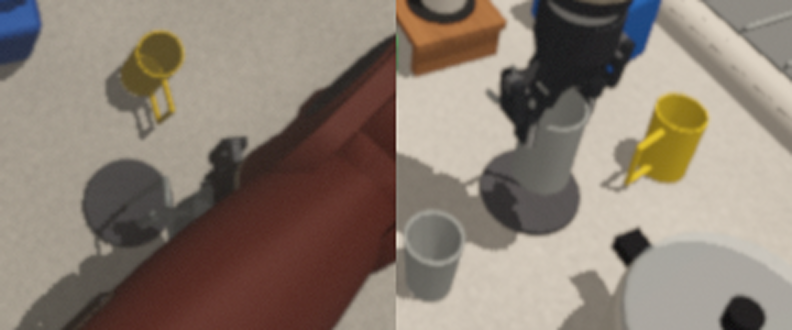

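Emit:
play_rows(
  series=[
    {"dx": 0, "dy": -0.25, "dz": 0.1, "twist": 0, "hand": -1},
    {"dx": 0, "dy": 0, "dz": 0.06, "twist": 0, "hand": -1},
    {"dx": 0, "dy": 0, "dz": 0, "twist": 0, "hand": -1},
  ],
)

```text
time_s: 24.98
position: [0.5594, -0.3861, 0.1859]
eef_rot: [180.0, 0.0, 93.9]
ft_force: [-0.4, -0.2, -1.3]
opening: 0.0592
grip_force: 65.2
```

Emit:
play_rows(
  series=[
    {"dx": 0, "dy": 0, "dz": 0.05, "twist": 0, "hand": -1},
    {"dx": 0, "dy": 0, "dz": 0, "twist": 0, "hand": -1},
  ],
)

```text
time_s: 25.22
position: [0.5595, -0.3861, 0.1846]
eef_rot: [180.0, -0.0, 93.9]
ft_force: [0.4, 0.5, -0.7]
opening: 0.0597
grip_force: 65.2
```

Emit:
play_rows(
  series=[
    {"dx": 0, "dy": 0, "dz": 0.05, "twist": 0, "hand": -1},
    {"dx": 0, "dy": 0, "dz": 0, "twist": 0, "hand": -1},
  ],
)

```text
time_s: 25.48
position: [0.5594, -0.386, 0.1835]
eef_rot: [-180.0, -0.0, 93.9]
ft_force: [-0.7, 0.4, -1.6]
opening: 0.0591
grip_force: 65.2
```

Emit:
play_rows(
  series=[
    {"dx": 0, "dy": 0, "dz": 0.05, "twist": 0, "hand": -1},
    {"dx": 0, "dy": 0, "dz": 0, "twist": 0, "hand": -1},
  ],
)

```text
time_s: 25.72
position: [0.5594, -0.386, 0.1826]
eef_rot: [-180.0, -0.0, 93.9]
ft_force: [0.3, -0.7, -1.8]
opening: 0.0599
grip_force: 65.2
```

Emit:
play_rows(
  series=[
    {"dx": 0, "dy": 0, "dz": 0.05, "twist": 0, "hand": -1},
    {"dx": 0, "dy": 0, "dz": 0, "twist": 0, "hand": -1},
  ],
)

```text
time_s: 25.98
position: [0.5595, -0.3861, 0.182]
eef_rot: [180.0, 0.0, 93.9]
ft_force: [-0.7, 0.2, 0.5]
opening: 0.0597
grip_force: 65.5
```

Contact on the arm: the weight is taken and the grip force has risen. I'm releasing, waiting while the mug swings, then rising.

Emit:
play_rows(
  series=[
    {"dx": 0, "dy": 0, "dz": 0.02, "twist": 0, "hand": -1},
    {"dx": 0, "dy": 0, "dz": 0, "twist": 0, "hand": 0.6},
    {"dx": 0, "dy": 0, "dz": 0, "twist": 0, "hand": 1},
    {"dx": 0, "dy": 0, "dz": 0, "twist": 0, "hand": 1},
    {"dx": 0, "dy": 0, "dz": 0, "twist": 0, "hand": 1},
  ],
)

```text
time_s: 26.6
position: [0.5594, -0.3861, 0.1812]
eef_rot: [-180.0, -0.0, 93.9]
ft_force: [0.2, 0.2, -1.0]
opening: 0.0851
grip_force: 0.0
```

Emit:
play_rows(
  series=[
    {"dx": 0, "dy": 0, "dz": -0.5, "twist": 0, "hand": 1},
    {"dx": 0, "dy": 0, "dz": -1, "twist": 0, "hand": 1},
    {"dx": 0, "dy": 0, "dz": -1, "twist": 0, "hand": 1},
    {"dx": 0, "dy": 0, "dz": -1, "twist": 0, "hand": 1},
    {"dx": 0, "dy": 0, "dz": -1, "twist": 0, "hand": 1},
  ],
)

```text
time_s: 27.22
position: [0.5594, -0.3861, 0.2728]
eef_rot: [180.0, 0.0, 93.9]
ft_force: [0.9, -0.8, -0.2]
opening: 0.0855
grip_force: 0.0
```

Emit:
play_rows(
  series=[
    {"dx": 0, "dy": -0.3, "dz": -1, "twist": 0, "hand": 1},
    {"dx": 0, "dy": -0.8, "dz": 0, "twist": 0, "hand": 1},
    {"dx": 0, "dy": -0.9, "dz": 0, "twist": 0, "hand": 1},
    {"dx": 0, "dy": -0.9, "dz": 0, "twist": 0, "hand": 1},
    {"dx": 0, "dy": -0.9, "dz": 0, "twist": 0, "hand": 1},
  ],
)

```text
time_s: 27.85
position: [0.4827, -0.3914, 0.2921]
eef_rot: [180.0, 0.0, 93.9]
ft_force: [-0.9, -0.8, -0.1]
opening: 0.0856
grip_force: 0.0
```

Emit:
play_rows(
  series=[
    {"dx": -0.9, "dy": -0.3, "dz": 0, "twist": 0, "hand": 1},
    {"dx": -0.9, "dy": -0.3, "dz": 0, "twist": 0, "hand": 1},
    {"dx": -0.9, "dy": -0.3, "dz": 0, "twist": 0, "hand": 1},
    {"dx": 0, "dy": 0, "dz": 0, "twist": 0, "hand": 1},
    {"dx": 0, "dy": 0, "dz": 0, "twist": 0, "hand": 1},
  ],
)

```text
time_s: 28.48
position: [0.4695, -0.4464, 0.291]
eef_rot: [-180.0, -0.0, 93.9]
ft_force: [0.2, -0.6, 0.5]
opening: 0.0853
grip_force: 0.0
```

```bash
python3 - <<'E'
from h import *
s=bot.sense();print(s["position"],s["time_s"],s["ft_force"])
a=[]
for n in("top","side"):
    c=cap(n);a.append(c["frame"]);P=pts(c).reshape(-1,3)
    for nm,x,y,zt in(("bottle",.624,.197,.254),("jar",.624,-.043,.174),("tin",.624,.076,.14),("green",.49,-.112,.1),("amber",.445,.148,.116),("beaker",.442,-.39,.085)):
        q=P[(np.hypot(P[:,0]-x,P[:,1]-y)<.04)&(abs(P[:,2]-zt)<.007)]
        if len(q)>5:(u,v),r=cv2.minEnclosingCircle(q[:,:2].astype(np.float32));print(n,nm,round(u,4),round(v,4),round(r,4))
cv2.imwrite("pics/p6.png",np.vstack([np.hstack([a[0][60:310,60:460],a[1][90:340,100:500]])]))
E
```

```text
[ 0.46949676 -0.44635462  0.29104263] 28.475 [ 0.15729516 -0.62419529  0.45817283]
top bottle 0.6251 0.1972 0.0158
top jar 0.627 -0.0429 0.0311
top tin 0.6237 0.0757 0.0318
top green 0.4909 -0.1109 0.031
top amber 0.4449 0.1484 0.015
top beaker 0.4436 -0.3894 0.0321
side bottle 0.6242 0.1963 0.0165
side jar 0.6251 -0.0442 0.0326
side tin 0.6203 0.0762 0.0323
side green 0.4892 -0.1127 0.0324
side amber 0.4444 0.147 0.0157
side beaker 0.4408 -0.3907 0.0321
```

View pics/p6.png

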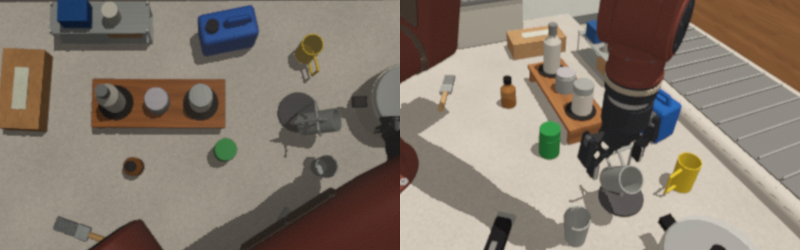

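The mug hangs aslant on the arm, at (325,118) in the left half. The bottle, jar and bystanders are all in place. I'll let the swing settle briefly, check it numerically, then hand in.

Emit:
play_rows(
  series=[
    {"dx": 0, "dy": 0, "dz": -0.5, "twist": 0, "hand": 1},
    {"dx": 0, "dy": 0, "dz": -0.5, "twist": 0, "hand": 1},
    {"dx": 0, "dy": 0, "dz": 0, "twist": 0, "hand": 1},
    {"dx": 0, "dy": 0, "dz": 0, "twist": 0, "hand": 1},
    {"dx": 0, "dy": 0, "dz": 0, "twist": 0, "hand": 1},
  ],
)

```text
time_s: 29.2
position: [0.4693, -0.4463, 0.3109]
eef_rot: [-180.0, -0.0, 93.9]
ft_force: [0.4, -0.7, 0.2]
opening: 0.0858
grip_force: 0.0
```

Emit:
play_rows(
  series=[
    {"dx": 0, "dy": 0, "dz": 0, "twist": 0, "hand": 1},
    {"dx": 0, "dy": 0, "dz": 0, "twist": 0, "hand": 1},
    {"dx": 0, "dy": 0, "dz": 0, "twist": 0, "hand": 1},
    {"dx": 0, "dy": 0, "dz": 0, "twist": 0, "hand": 1},
    {"dx": 0, "dy": 0, "dz": 0, "twist": 0, "hand": 1},
  ],
)

```text
time_s: 29.82
position: [0.4693, -0.4464, 0.3112]
eef_rot: [180.0, -0.0, 93.9]
ft_force: [-0.5, -0.5, -0.3]
opening: 0.0857
grip_force: 0.0
```

Emit:
play_rows(
  series=[
    {"dx": 0, "dy": 0, "dz": 0, "twist": 0, "hand": 1},
    {"dx": 0, "dy": 0, "dz": 0, "twist": 0, "hand": 1},
    {"dx": 0, "dy": 0, "dz": 0, "twist": 0, "hand": 1},
    {"dx": 0, "dy": 0, "dz": 0, "twist": 0, "hand": 1},
    {"dx": 0, "dy": 0, "dz": 0, "twist": 0, "hand": 1},
  ],
)

```text
time_s: 30.45
position: [0.4693, -0.4464, 0.3113]
eef_rot: [180.0, -0.0, 93.9]
ft_force: [-0.5, 0.1, -0.3]
opening: 0.0851
grip_force: 0.0
```

```bash
python3 - <<'E'
from h import *
for i in range(2):
    P=pts(cap("top")).reshape(-1,3)
    q=P[(P[:,0]>.5)&(P[:,0]<.61)&(P[:,1]>-.46)&(P[:,1]<-.28)&(P[:,2]>.05)&(P[:,2]<.24)]
    ok=len(q)>150
    print(len(q),q.min(0).round(3),q.max(0).round(3),q.mean(0).round(4))
if ok: print(bot.finish_job())
E
```

```text
1079 [ 0.515 -0.419  0.052] [ 0.608 -0.287  0.223] [ 0.5605 -0.3545  0.1623]
1060 [ 0.515 -0.414  0.05 ] [ 0.607 -0.284  0.223] [ 0.56   -0.3492  0.161 ]
the job is handed in; nothing more can be done
None
```

The job is handed in: the bottle and then the jar stand upright within about 3 mm of their mat centres, the steel mug hangs by its handle on the hook (still swinging slightly), no bystander I re-measured or could see had moved, and it took about 30.6 s of the 67 s; the verdict was not shown.

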